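# Seat the hex key in the recessed oil plug

### The arm

A 6-joint arm with a two-finger parallel gripper is mounted at the origin on the work surface. World frame = base frame: x ahead of the robot, y to its left, z up, the work surface at z = 0. Lengths are in m, angles in rad, forces in N, time in s.
With the tool pointing down it reaches from about 0.35 to 0.875 m from the base axis. Payload 4.2 kg.
Tool frame: the origin (TCP) lies midway between the tips of the shut fingers; the grasp point (between the pads) lies 19 mm behind it; z points along the fingers, y is the line along which they close (so a half turn about z gives the same grasp; the last joint's range is limited). The gripper opens to 85 mm and grips with 20 to 120 N. Pads are 22 mm wide; open, the fingers measure 114 mm over their backs; the gripper's body (76 mm by 85 mm) begins 54 mm behind the grasp point. The pads swing forward as they close: fully open they stand 13 mm farther back than shut.
Start: joints at [1.38, 0.385, 0.008, 0, -1.194, -0.259], TCP at [0.272, 0.563, 0.231] pointing down, gripper open.
Joint ranges: [-3.14, 3.14], [-1.21, 2.06], [-1.07, 1.41], [-3.16, 2.05], [-2.99, -0.16], [-3.1, 3.1]. Speed limits (rad/s): [2.79, 2.79, 3.14, 3.14, 3.14, 3.14].

### API

Orientations are given as a rotation vector (axis times angle).
In Python, from bench import manip, jaws, telemetry, optics gives the robot as it stands. Calls block until the motion is done:
- manip.reach(position, orientation): joint-space move of the TCP to a pose.
- manip.move_l(position, attitude=None, speed=0.15, f_stop=None): straight line of the TCP; attitude=None keeps the orientation; speed is the mean speed in m/s. With f_stop (N) it stops when the force on the tool has changed by that much, and returns True; else False.
- manip.set_joints(angles): joint-space move.
- jaws.ungrasp() and jaws.grasp(force=None): open the fingers fully, or close them until they stop; force is the grip in N (None keeps the last).
- manip.wait(seconds).
- manip.ik(position, orientation): joint angles nearest the present ones, or None.
- telemetry.get_obs(): the state.
- optics.read_camera(name): name is "side" or "top" or "wrist"; returns a dict with "color" (420x560x3 uint8, red, green, blue), "fx", "fy", "cx", "cy" (pixels), "rvec" (rotation vector, rad) and "tvec" (3), from world to camera coordinates, as OpenCV has them. Camera axes: x right, y down, z forward; pixel columns grow to the right and rows downward; lengths in m; the calibration is good to about 2 mm. A picture is of the moment at which its call begins. There is no depth.
A pose or a line that the arm cannot do raises manip.PlanningError and nothing moves.
- manip.finish_job(): hands the job in; it is judged then, once.
The state is a dict: "clock": time; "qpos": joint angles; "qvel": joint speeds; "effort": joint torques, N m; "eef_pos": TCP position; "tool_rot": TCP orientation; "force": force on the tool from outside, world axes, zero at the start; "wrist_torque": the same for the moment, N m; "opening": finger opening in m; "gripper_force": force on a finger pad.
Only numpy, scipy, OpenCV 4.12 (cv2) and the standard library are available. Lean on these libraries where they do the work, as an engineer would, in place of code of your own. Each camera call takes 0.05 s, during which the arm holds its last target. There are 200 camera calls.

### The job

Take the red-handled hex key out of the wooden block and fit it into the recessed hex socket of the oil plug on the round aluminium cover: hold it upright over the plug, turn it until its hexagon matches the socket's, and lower it in. Keep hold of it until it is fully home at the bottom of the socket, then let go and leave it standing there. Leave the blue-handled square key in the block and the red bottle where it stands.

Things in the scene. Friction and masses are not known exactly. Their poses are not given: they have to be found in the camera images.
- hex_key: T-shaped key, 0.35 kg, standing loose, tip 48 mm down, in a 28 mm hole of a fixed wooden block. Origin: centre of its tip; z up the shaft. Red flat-sided bar 100 mm long along x, 24 thick along y, z = 100 to 128; grip it across y at its middle. Steel hexagon shaft, 20 mm across flats, two corners on the key's x line; fits every 60 degrees. Lowest 6 mm taper to a 12 mm tip.
- socket (a point): Centre of the socket's mouth, in the top face of a steel plug 72 mm wide (96 above table) on a fixed aluminium cover 224 wide. z up, x to a socket corner; 2 yellow marks on the plug lie on the x line: key fits with its bar parallel to them or 60 degrees off, give or take 10. Hex funnel, 40 mm across flats, narrows in 14 depth to the 22.5 hex, 26 deep: tip home 40 below. Tight plug, will not turn.
- square_key: The wrong tool, in the other hole (140 mm away) of the same block, which is 90 x 250 x 60 mm high: same sizes and T shape (bar along x, origin at its tip), but with a blue handle and a 16 mm square shaft. Leave it there.
- bottle: Small red bottle with a pointed nozzle standing on the table beyond the work, 44 mm across, 145 mm high, origin at the centre of its base. Leave it standing.
Not all that is in view belongs to the job. Of the things shaped like the bottle, the red one is meant.

How it is judged:
On the way:
1. the hex key is at the bottom of the socket while the gripper still holds it (z of hex_key in the frame of socket below -0.032 m and horizontal distance between hex_key and socket below 0.01 m and contact force between the fingers and hex_key above 1 N), for 0.1 s.
At the end, for the whole second after the job is handed in: The hex key stands released and at rest in the plug's socket, its tip within 8 mm of the socket's bottom and within 10 mm of its axis, leaning less than 12 degrees; the square key is still in the block and the bottle stands, each within 40 mm of its start and leaning less than 17 degrees (z of hex_key in the frame of socket below -0.032 m and horizontal distance between hex_key and socket below 0.01 m and angle between hex_key's own z axis and vertical below 0.21 rad and linear speed of hex_key below 0.03 m/s and angle between each of square_key, bottle's own z axis and vertical below 0.3 rad and distance of each of square_key, bottle from where it was at the start of the episode below 0.04 m); the robot touches nothing.
It fails at once if the square key is pulled out or knocked over (distance of square_key from where it was at the start of the episode above 0.04 m).
It fails at once if the bottle is knocked over or pushed away (distance of bottle from where it was at the start of the episode above 0.04 m or angle between bottle's own z axis and vertical above 0.5 rad).
It also fails if it takes over 42 s, if anything falls off the work surface, if the arm or the gripper's body presses on something with over 40 N, if the wrist force passes 120 N, or if a joint passes its speed limit or range.

## Working session

There is one attempt and no reset: what is moved stays moved. The work goes in short steps, each a Python script; the robot and the scene stay as the last script left them, time stands still between calls to the robot, and variables do not carry over. Pictures are saved under pics/ and viewed, at most 10 in all, crops included, and the job is handed in when it is done.

```bash
mkdir -p pics
cat > h.py <<'E'
import numpy as np, cv2
from scipy.spatial.transform import Rotation as R
from bench import manip, jaws, telemetry, optics
def snap(n, f=None):
    c=optics.read_camera(n)
    if f: cv2.imwrite('pics/'+f, c['color'][:,:,::-1])
    return c
def ray(c,u,v):
    M=cv2.Rodrigues(np.array(c['rvec'],float))[0]; t=np.array(c['tvec'],float).ravel()
    return -M.T@t, M.T@np.array([(u-c['cx'])/c['fx'],(v-c['cy'])/c['fy'],1.])
def onz(c,u,v,z):
    o,d=ray(c,u,v); return o+d*(z-o[2])/d[2]
def proj(c,P):
    return cv2.projectPoints(np.array(P,float).reshape(-1,1,3),np.array(c['rvec'],float),np.array(c['tvec'],float),np.array([[c['fx'],0,c['cx']],[0,c['fy'],c['cy']],[0,0,1.]]),None)[0].reshape(-1,2)
def down(yaw): # tool z down, tool y axis at angle yaw in world
    y=np.array([np.cos(yaw),np.sin(yaw),0]); z=np.array([0,0,-1.]); x=np.cross(y,z)
    return R.from_matrix(np.stack([x,y,z],1)).as_rotvec()
E
python3 - <<'E'
from h import *
a=snap('top','t0.png'); b=snap('side','s0.png')
for c in (a,b): print(ray(c,280,210))
print(telemetry.get_obs())
E
```

```text
(array([0.54385743, 0.00341709, 1.19383577]), array([ 0.09349495, -0.01487624, -0.99561957]))
(array([0.47328087, 0.65654569, 0.70213398]), array([ 0.20011247, -0.71590722, -0.66913227]))
{'clock': 0.1, 'qpos': array([ 1.37958513e+00,  3.85471059e-01,  6.75326834e-03, -4.22650473e-04,
       -1.19401861e+00, -2.58605423e-01]), 'qvel': array([ 0.00032505, -0.00138867,  0.00390112,  0.0006562 ,  0.00052168,
        0.00182233]), 'effort': array([-7.94247262e-04, -3.93323350e+01,  1.88928866e+01,  4.19797674e+00,
       -2.61948509e-03,  5.87271671e-06]), 'eef_pos': array([0.27150641, 0.56235828, 0.2303344 ]), 'tool_rot': array([ 3.06051259e+00, -7.00431680e-01, -5.13750570e-04]), 'force': array([-0.81523738,  0.05958795,  0.90926681]), 'wrist_torque': array([-0.01350488, -0.022423  ,  0.01086786]), 'gripper_force': 0.0, 'opening': 0.08527745555884894}
```

View pics/t0.png

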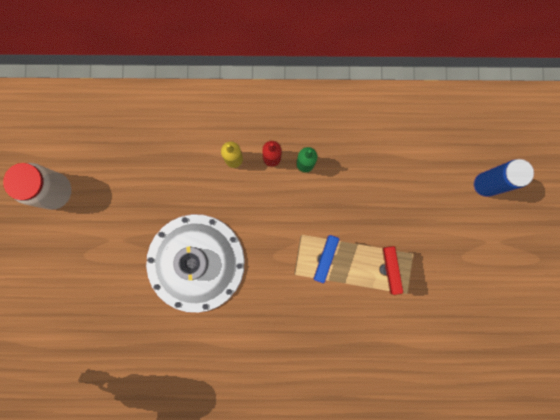

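View pics/s0.png

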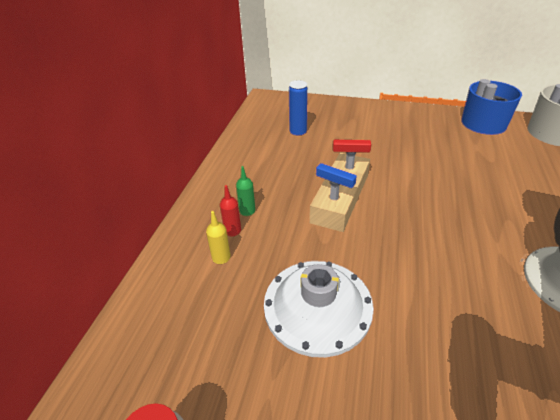

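Top view: candidates for "red key" are the red bar (393,270), the red bottle (272,153), the red can lid (24,182), and the blue bar (326,259), which is the wrong key. By description I choose the bar at (393,270). The plug is at (190,264), with yellow marks at about (189,250) and (190,277).

Run:
```python
from h import *
c=snap('top'); s=snap('side'); im=c['color']
hsv=cv2.cvtColor(im,cv2.COLOR_RGB2HSV)
red=((hsv[...,0]<8)|(hsv[...,0]>172))&(hsv[...,1]>150)&(hsv[...,2]>90)
def rect(m,x0,x1,y0,y1):
    k=np.zeros(m.shape,np.uint8); k[y0:y1,x0:x1]=m[y0:y1,x0:x1]
    return cv2.minAreaRect(np.argwhere(k)[:,::-1].astype(np.float32)),k
r,_=rect(red,375,415,235,305); print(r)
b=cv2.boxPoints(r); P=np.array([onz(c,*p,0.135) for p in b]); print(P.round(4), P.mean(0).round(4))
e=[P[1]-P[0],P[2]-P[1]]; print([np.linalg.norm(x) for x in e],[np.degrees(np.arctan2(x[1],x[0])) for x in e])
hs=cv2.cvtColor(s['color'],cv2.COLOR_RGB2HSV)
rs=((hs[...,0]<8)|(hs[...,0]>172))&(hs[...,1]>150)&(hs[...,2]>90)
r,_=rect(rs,325,378,135,156); print('side',r)
yl=(hsv[...,0]>20)&(hsv[...,0]<34)&(hsv[...,1]>130)&(hsv[...,2]>130)
_,k=rect(yl,172,208,244,284)
n,l,st,ce=cv2.connectedComponentsWithStats(k); print(st[1:,4],ce[1:])
for q in ce[1:]: print(onz(c,*q,0.096))
for q in [(272,153),(326,259)]: print(onz(c,*q,0.13))
A=cv2.resize(im[225:315,290:430],None,fx=4,fy=4,interpolation=cv2.INTER_CUBIC)
B=cv2.resize(im[230:300,150:230],None,fx=4,fy=4,interpolation=cv2.INTER_CUBIC)
o=np.zeros((640,560,3),np.uint8); o[:360]=A; o[360:,:320]=B; o[360:,320:]=cv2.resize(s['color'][130:200,305:365],(240,280))
cv2.imwrite('pics/crop.png',cv2.resize(o,(525,600))[:,:,::-1])
```

```text
((392.5570983886719, 269.9899597167969), (48.833675384521484, 12.918042182922363), 79.99201965332031)
[[ 0.5671 -0.224   0.135 ]
 [ 0.5718 -0.2504  0.135 ]
 [ 0.4731 -0.2663  0.135 ]
 [ 0.4684 -0.2401  0.135 ]] [ 0.5201 -0.2452  0.135 ]
[np.float64(0.026884465378135016), np.float64(0.09999098740579825)] [np.float64(-79.80449648368221), np.float64(-170.85473950127695)]
side ((351.48876953125, 145.38201904296875), (37.27799606323242, 12.259403228759766), 1.6846843957901)
[13 13] [[188.15384615 249.        ]
 [190.         277.        ]]
[0.56202265 0.18383677 0.096     ]
[0.50236827 0.17879605 0.096     ]
[0.76471049 0.00481433 0.13      ]
[ 0.54194037 -0.10837056  0.13      ]
```

View pics/crop.png

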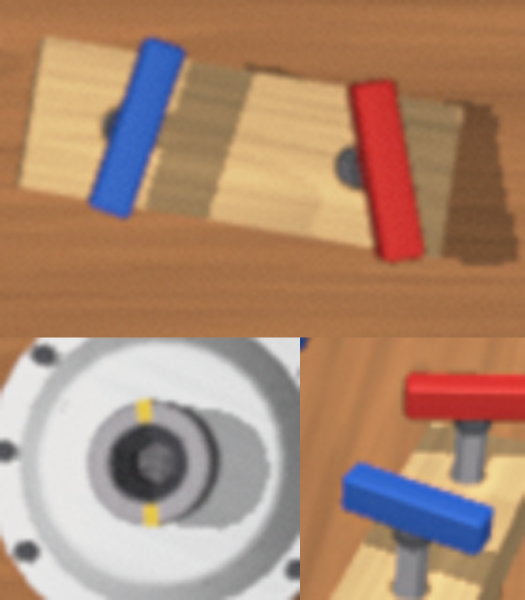

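The crop confirms the choice: red bar on a hexagonal steel shaft. The plug marks are clear. I'll hover over the key with the wrist camera.

Run:
```python
from h import *
for s in (0,np.pi):
    print(manip.ik([0.52,-0.245,0.30],down(np.radians(99.1)+s)), manip.ik([0.532,0.181,0.3],down(np.radians(94.8)+s)))
q=[ (abs(manip.ik([0.52,-0.245,0.30],down(np.radians(99.1)+s))[5]),s) for s in (0,np.pi) if manip.ik([0.52,-0.245,0.30],down(np.radians(99.1)+s)) is not None]
s=min(q)[1]; print(s)
manip.reach([0.52,-0.245,0.30],down(np.radians(99.1)+s))
c=snap('wrist','w1.png'); print(ray(c,280,210), proj(c,[[.52,-.245,.14],[.52,-.245,.06]]), telemetry.get_obs()['clock'])
```

```text
[-0.15859712  0.25900794 -0.00227024  0.         -1.30951815 -1.25337425] [ 6.16288039e-01  2.36077956e-01 -3.29970523e-02 -4.44089210e-16
 -1.30172132e+00 -2.10330856e+00]
[-0.15859712  0.25900794 -0.00227024  0.         -1.30951815  1.88821841] [ 6.16288039e-01  2.36077956e-01 -3.29970523e-02  4.44089210e-16
 -1.30172132e+00  1.03828409e+00]
0
(array([ 0.43930567, -0.25767557,  0.4424164 ]), array([ 0.30781577,  0.04513575, -0.9504542 ])) [[280.99504826 194.60809317]
 [281.06152738 178.85245354]] 3.225
```

View pics/w1.png

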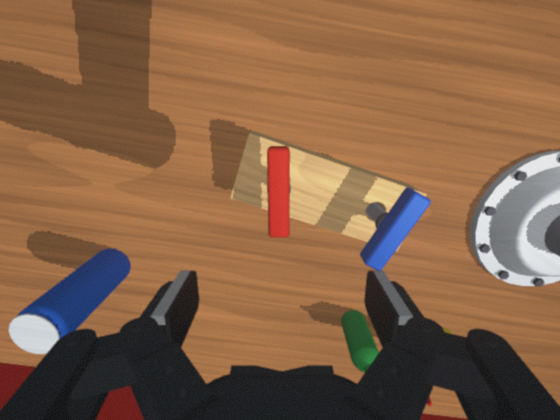

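Wrist view: the red bar is centred at about (279,191), where it was predicted, and parallel to the pads. The refined centre feeds straight into the grasp.

Run:
```python
from h import *
c=snap('wrist'); hsv=cv2.cvtColor(c['color'],cv2.COLOR_RGB2HSV)
red=((hsv[...,0]<8)|(hsv[...,0]>172))&(hsv[...,1]>150)&(hsv[...,2]>90)
k=np.zeros(red.shape,np.uint8); k[130:250,250:310]=red[130:250,250:310]
r=cv2.minAreaRect(np.argwhere(k)[:,::-1].astype(np.float32)); b=cv2.boxPoints(r)
P=np.array([onz(c,*p,0.138) for p in b]); m=P.mean(0)
e=[P[1]-P[0],P[2]-P[1]]; print(m,[(np.linalg.norm(x),np.degrees(np.arctan2(x[1],x[0]))) for x in e])
x=(m[0]+0.5201)/2; y=(m[1]-0.2452)/2
long=max(e,key=np.linalg.norm); a=np.degrees(np.arctan(long[1]/long[0])); a=(a+9.1)/2; print(x,y,a)
o=down(np.radians(a+90))
manip.move_l([x,y,0.20],o); print(manip.move_l([x,y,0.107],o,speed=0.08,f_stop=8))
jaws.grasp(40); s=telemetry.get_obs(); print(s['opening'],s['gripper_force'],s['eef_pos'],s['force'])
manip.move_l([x,y,0.13],speed=0.06); manip.move_l([x,y,0.28],speed=0.15)
s=telemetry.get_obs(); print(s['opening'],s['gripper_force'],s['eef_pos'],s['force'],s['clock'])
c=snap('side','s2.png'); cv2.imwrite('pics/s2c.png',cv2.resize(c['color'][40:240,240:440],(600,600))[:,:,::-1])
p=s['eef_pos']; print(proj(c,[p,p+[0,0,-0.095]]))
```

```text
[ 0.52061103 -0.24763493  0.138     ] [(np.float64(0.021417001997611568), np.float64(99.18261352798234)), (np.float64(0.09968861733893718), np.float64(9.664473725653005))]
0.5203555174159116 -0.2464174674955582 9.382236862826502
False
0.023518515794789606 41.747605204582214 [ 0.52056134 -0.24655243  0.10726991] [-0.05058375 -0.6849822   0.75899021]
0.02344425635166096 41.20466887950897 [ 0.51970334 -0.24614554  0.27863365] [ 0.26367978 -0.2945712  -3.32787743] 7.6667
[[357.93998342  91.95221445]
 [354.19589586 126.90554247]]
```

View pics/s2c.png

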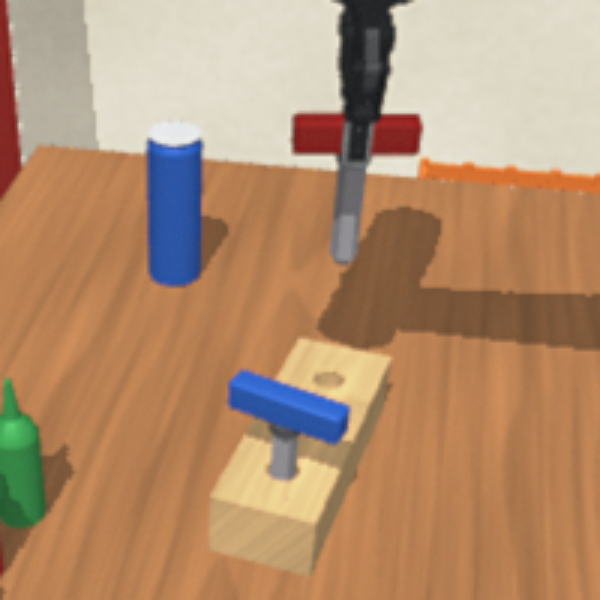

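The key hangs upright, with its tip at full-image pixel (354,126), as predicted for 95 mm below the TCP. Next I'll carry it toward the plug and re-measure the marks on the way.

Run:
```python
from h import *
manip.move_l([0.525,0.06,0.28],down(np.radians(94.8)),speed=0.2)
s=telemetry.get_obs(); print(s['opening'],s['eef_pos'],s['clock'])
pts=[]
for n in ('wrist','side'):
    c=snap(n,'m_%s.png'%n); hsv=cv2.cvtColor(c['color'],cv2.COLOR_RGB2HSV)
    g=proj(c,[[.532,.181,.096]])[0]; rad=60 if n=='wrist' else 26
    k=((hsv[...,0]>20)&(hsv[...,0]<34)&(hsv[...,1]>130)&(hsv[...,2]>110)).astype(np.uint8)
    v,u=np.mgrid[:420,:560]; k[np.hypot(u-g[0],v-g[1])>rad]=0
    N,l,st,ce=cv2.connectedComponentsWithStats(k); print(n,g,st[1:,4],ce[1:])
    for q in ce[1:]: print(onz(c,*q,0.096))
```

```text
0.02328282284702991 [0.52490805 0.05933173 0.28000714] 9.4
wrist [385.04148842 203.81679423] [ 1 65 44] [[382.         171.        ]
 [387.35384615 178.63076923]
 [381.61363636 228.59090909]]
[0.4942873  0.17002639 0.096     ]
[0.50237261 0.1777498  0.096     ]
[0.56297872 0.18300753 0.096     ]
side [319.94300269 277.81189756] [14 16] [[303.57142857 275.21428571]
 [334.75       278.875     ]]
[0.56398649 0.18163186 0.096     ]
[0.50390133 0.17738732 0.096     ]
```

View pics/m_wrist.png

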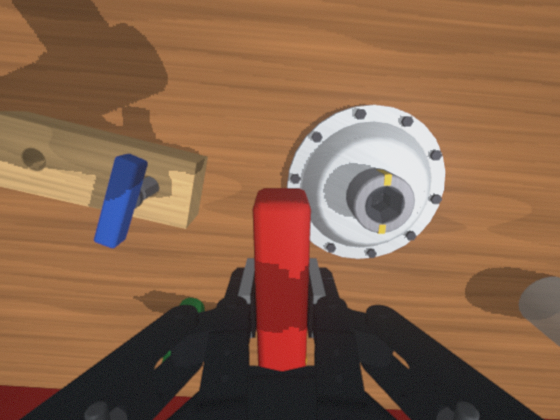

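Wrist view: marks at (387,179) and (382,229), matching the other views. Socket is at (0.5328, 0.1804), angle 4.7°. The red bar is square in the pads. Lowering now.

Run:
```python
from h import *
x,y=.5328,.1804; o=down(np.radians(94.7))
manip.move_l([x,y,0.28],o,speed=0.15)
manip.move_l([x,y,0.205],o,speed=0.1)
h=manip.move_l([x,y,0.147],o,speed=0.04,f_stop=12)
s=telemetry.get_obs(); print(h,s['opening'],s['gripper_force'],s['eef_pos'],s['force'],s['wrist_torque'],s['clock'])
c=snap('side'); cv2.imwrite('pics/s3.png',cv2.resize(c['color'][180:340,240:400],(600,600))[:,:,::-1])
```

```text
True 0.023373223207500043 42.007187604904175 [0.53310769 0.18035462 0.15124071] [-1.99108824  0.68792389  3.37831369] [ 0.11416043  0.48317871 -0.01726711] 12.6167
```

View pics/s3.png

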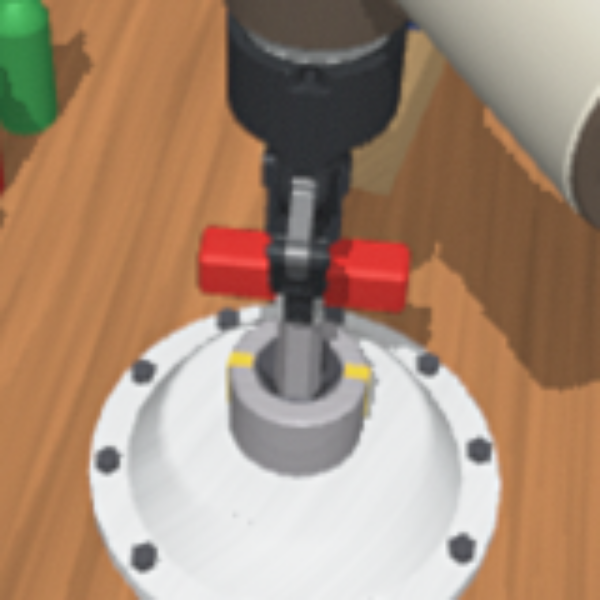

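It stopped on contact at TCP z 0.1512, where 0.151 means home. The picture shows the shaft centred in the socket and the bar parallel to the marks. Holding briefly, then releasing and rising.

Run:
```python
from h import *
manip.wait(0.3); jaws.ungrasp(); manip.wait(0.2)
manip.move_l([.5331,.1804,0.30],speed=0.1)
s=telemetry.get_obs(); print(s['opening'],s['eef_pos'],s['force'],s['clock'])
c=snap('side'); cv2.imwrite('pics/s4.png',cv2.resize(c['color'][180:340,200:400],(750,600))[:,:,::-1])
d=np.array([np.cos(np.radians(4.7)),np.sin(np.radians(4.7)),0])*.05
print(proj(c,[np.array([.5328,.1804,.184])+d,np.array([.5328,.1804,.184])-d])-[200,180])
```

```text
0.08554653919448918 [0.53282458 0.1802907  0.29926184] [ 0.74106015 -0.07342503 -1.58562388] 15.45
[[ 93.51575324  63.6189378 ]
 [149.75840176  69.14198537]]
```

View pics/s4.png

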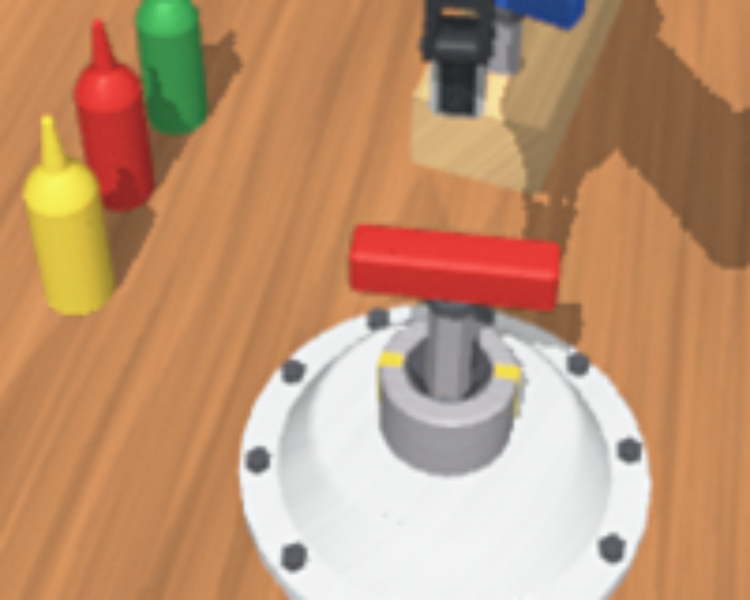

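The key stands upright in the socket, bar ends at about (352,238) and (558,258) in the crop, as predicted for home. The gripper is clear and the bottle and blue key are untouched. Handing in.

```bash
python3 -c "
from h import *
print(manip.finish_job())"
```

```text
the job is handed in; nothing more can be done
None
```

The hex key is fully home in the plug's socket, released and standing upright, with the blue key and red bottle untouched; I handed the job in at about 15.5 s, and no verdict was returned.

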